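Set the roller stand's speed selector and start it

TASK

Set the roller stand's speed: with a fingertip, gently push the selector's pointer handle round clockwise, click by click, until it rests in the fifth position (fifth bar of the scale, counted clockwise from the shortest bar). Then press the round start button on the same box fully down and let it come back up. Only push and press: do not pinch the handle, and leave the things that stand on and around the box where they are.

Things in the scene. Friction and masses are not known exactly. Their poses are not given: they have to be found in the camera images.
- speed_box: Fixed control box, grey painted case with a level bare-metal panel on top, 150 (x) x 250 (y) x 70 mm high. Origin: centre of its underside; its x axis points from its front to its back (away from the robot), y to its left, z up. On the panel: the selector, 45 mm to the left of the centre and 10 mm to the front; the start button, 85 mm to the right of the centre.
- selector_axis (a point): Fixed point on the selector's upright turning axis, at the height of the panel. Axes as the box's. Seven dark bars lie flat on the panel round it, 30 degrees apart, from 53 mm outwards, growing from 7 mm to 19 mm: the shortest, position 1, lies to the box's left (+y), position 4 straight to its back (+x), the longest, position 7, to its right (-y).
- selector (a joint): Angle of the selector (rad), growing clockwise as seen from above: 0 in position 1 (pointer to the box's +y), 0.524 more for each click, 2.094 in position 5, 3.142 in position 7; end stops just outside 1 and 7. It starts in position 1, 2 or 3. A spring detent pulls it into the nearest position: pushed past half-way (0.262 past a position) it snaps on to the next and rests there. Pushing it over a click takes about 2 to 5 N at 40 mm from the axis.
- selector_handle: The selector's black pointer handle, an upright fin: from 15 mm behind the axis to 48 mm out, 10 mm wide (15 mm round the axis), from 11 to 37 mm above the panel, on a round hub 38 mm wide and 13 mm high. Its top carries a white line on the pointing side. Origin: on the axis at panel height; x axis: the way it points; z up.
- pointer_tip (a point): Middle of the outer end of the pointer handle, 48 mm from the axis and 24 mm above the panel. It turns with the handle.
- start_button (a joint): How far the start button is pressed (m): 0 up, 0.006 fully down. It springs back; fully down takes about 5 N. Pressed means more than 0.0045.
- start_button_top (a point): Centre of the top of the start button, a round grey push button 30 mm wide that moves straight down; its top stands 22 mm above the panel when up, 16 mm when fully down. Round it a fixed dark housing, 46 mm wide, 12 mm high.
- binder_clip: Stands by; not to be disturbed. Origin: centre of its underside. Black binder clip, 40 x 41 x 47 mm, on the box's panel in front of and between the selector and the button.
- thread_spool: Stands by; not to be disturbed. Origin: centre of its underside. Wooden spool of white thread, 47 mm wide, 60 mm high, to the left of the box.
- glue_pot: Stands by; not to be disturbed. Origin: centre of its underside. Open pale pot, 73 mm wide, 81 mm high, to the right of the box.
- press_weight: Stands by; not to be disturbed. Origin: centre of its underside. Steel block with a knob, 55 x 60 x 53 mm high, behind the box.
- rubber_stamp: Stands by; not to be disturbed. Origin: centre of its underside. Wooden hand stamp, 36 x 40 x 74 mm high, behind the box.
- tape_roll: Stands by; not to be disturbed. Origin: centre of its underside. Lying roll of tape, 104 mm wide, 25 mm high, in front of the box.

How it is judged:
By the outcome, as a careful person would: the job done as asked, in the order asked, and still so for the second after the job is handed in, with the robot touching nothing.
It also fails if it takes over 51 s, if anything falls off the work surface, if the arm or the gripper's body presses on something with over 40 N, if the wrist force passes 120 N, or if a joint passes its speed limit or range.

ROBOT

A 6-joint arm with a two-finger parallel gripper is mounted at the origin on the work surface; the furniture and walls round the work are solid. World frame = base frame: x ahead of the robot, y to its left, z up, the work surface at z = 0. Lengths are in m, angles in degrees, forces in N, time in s.
With the tool pointing down it reaches from about 0.3 to 0.75 m from the base axis. Payload 8.5 kg.
Tool frame: the origin (TCP) lies midway between the tips of the shut fingers; the grasp point (between the pads) lies 19 mm behind it; y points along the fingers, x is the direction in which the jaws open and shut, and the axes are right-handed (so a half turn about y gives the same grasp; the last joint's range is limited). The gripper opens to 85 mm and grips with 20 to 120 N. Pads are 22 mm wide; open, the fingers measure 114 mm over their backs; the gripper's body (76 mm by 85 mm) begins 54 mm behind the grasp point. The pads swing forward as they close: fully open they stand 13 mm farther back than shut.
Start: joints at [-87.336, 21.807, 74.336, -0, 83.858, -12.336], TCP at [0.142, -0.531, 0.198] pointing down, gripper open.
Joint ranges: [-178.18, 178.18], [-50.72, 133.34], [12.68, 142.11], [-81.47, 261.47], [9.98, 163.14], [-165.26, 165.26]. Speed limits (degrees/s): [136.94, 136.94, 180, 180, 180, 180].

INTERFACE

Orientations are given as a 3x3 rotation matrix whose columns are the frame's x, y, z axes.
In Python, from rig import env gives the robot as it stands.
- The arm moves only by the tool carry_out, never from a script. Its argument "plan" is a list of rows, each a list of 3 entries, a list of its own where there are three numbers: the shift along the tool's x, y, z in m, then the turn, a rotation vector about the tool's x, y, z in degrees, then the finger opening in m, from 0 to 0.0854. In form: [[[dx, dy, dz], [ax, ay, az], jaw], ...]. A call has 1 to 8 rows; each row shifts and turns the commanded pose from where the row before left it, along the tool's axes as they then stand; what a row does not reach is not made up. A row lasts 1/8 s, in which the tool goes at most 62.5 mm and 10.7 degrees, less where a joint would pass 70% of its speed; a pose out of reach is approached as far as the arm can. A call is refused whole if a number of a shift passes 0.0625 or a number of a turn 10.7, either way. A call with a gripper value outside its range is refused whole. The fingers move at their own pace and stop on an object; "force" is the grip in N (left out, the last holds). Time passes only in rows, so rows that do not move let the fingers close. It gives the time, the measured TCP pose, the force and the opening at its end, in the units of the state.
- env.observe(): the state, without advancing time (a new reading comes with each control period).
- env.get_image(name): name is "scene" or "side" or "wrist"; returns a dict with "image" (480x640x3 uint8, red, green, blue), "vfov" (degrees; the focal length in pixels is half the picture's height over the tangent of half this angle, whatever the lens; pixels are square), "cx", "cy" (the principal point, pixels), "k1" (the pictures are not rectified: a ray, as slopes to the right and down, at radius r is drawn at 1 + k1 r^2 times it, then the intrinsics apply), "rvec" (rotation vector, rad) and "tvec" (3), from world to camera coordinates, as OpenCV has them; the wrist camera has in their place "tool_from_camera" (4x4, takes a point from camera to tool coordinates, whose origin is the TCP and whose axes are the tool frame's). Camera axes: x right, y down, z forward; pixel columns grow to the right and rows downward; lengths in m; the calibration is good to about 2 mm. A picture is of the moment at which its call begins: read the wrist's pose just before it. There is no depth.
- env.close_job(): hands the job in, once; it reports no verdict.
Trained networks look in a picture, given as the dict that the camera call returned (one of the last four; its "shot" number tells which), for a name from the list of things; names that differ only in an ending like _2 or _b are one class to them, and where a whole thing is asked for, a point or a joint stands for the part that bears it (a point fixed in the world has none). Each returns a list of dicts, best first, with "conf" (0 to 1); they miss things now and then, are a little off and sometimes report something else, mostly with a low value. They report only what shows in the picture. A call takes as long as a camera call.
- env.outline_of(target, picture): "mask" (480x640 bool, what is visible of it) and "pixel" ([row, column] in pixels, amid what is visible of it).
The state is a dict: "time_s": time; "q": joint angles; "qvel": joint speeds; "joint_efforts": joint torques, N m; "position": TCP position; "tool_rot": TCP orientation; "ft_force": force on the tool from outside, world axes, zero at the start; "wrist_torque": the same for the moment, N m; "grip_width": finger opening in m.
Only numpy, scipy, OpenCV 4.12 (cv2) and the standard library are available. Lean on these libraries where they do the work, as an engineer would, in place of code of your own. Each camera call takes 0.05 s, during which the arm holds its last target.

## Working session

There is one attempt and no reset: what is moved stays moved. The work goes in short steps, Python scripts to look and compute and a tool call to move; the robot and the scene stay as the last step left them, time stands still between calls to the robot, and variables do not carry over. Pictures are saved under pics/ and viewed, and the job is handed in when it is done.

Besides the shell and the picture viewer there is one more tool, called after "Call:" as name([rows], argument=value, ...), one row to a line, values as JSON. carry_out: Moves the arm, as the interface text tells. Its arguments: {"type":"object","properties":{"plan":{"type":"array","items":{"type":"array"}},"force":{"type":"number"}},"required":["plan"]}

```bash
ls; mkdir -p pics; python3 - <<'E'
from rig import env
import cv2
o=env.observe(); print(o)
for n in ["scene","side","wrist"]:
    p=env.get_image(n); cv2.imwrite(f"pics/{n}0.png",p["image"][:,:,::-1])
    print(n,{k:v for k,v in p.items() if k!="image"})
    for t in ["selector_handle","start_button","speed_box"]:
        r=env.outline_of(t,p); print(t,[(d["conf"],d["pixel"],d["mask"].sum()) for d in r][:2])
E
```

```text
pics
{'time_s': 0.0, 'q': array([-8.73345050e+01,  2.18423589e+01,  7.43872091e+01,  1.60201212e-03,
        8.38604006e+01, -1.23363646e+01]), 'qvel': array([ 0.10323099, -0.07406653,  0.00039273,  0.03899014, -0.06960963,
       -0.06323736]), 'joint_efforts': array([-1.65422251e-03, -4.48467922e+01, -2.31282449e+01, -2.19853623e-04,
        4.66556463e-03, -2.46308254e-06]), 'position': array([ 0.14235062, -0.53088046,  0.19778456]), 'tool_rot': array([[ 2.58847451e-01, -4.52542091e-05,  9.65918213e-01],
       [-9.65917006e-01,  1.56984066e-03,  2.58847201e-01],
       [-1.52805161e-03, -9.99998767e-01,  3.62637444e-04]]), 'ft_force': array([-0.06028655,  0.29522885,  0.10673044]), 'wrist_torque': array([-0.00185859, -0.02841781, -0.0573798 ]), 'grip_width': 0.08563605493958018}
scene {'vfov': 53.93376111944648, 'cx': 322.87068444936324, 'cy': 238.7507129743981, 'k1': -0.03765640824291954, 'rvec': array([ 1.14508045, -2.11062261,  1.1864118 ]), 'tvec': array([0.30014758, 0.30505287, 0.53007524]), 'shot': 1}
selector_handle []
start_button [(0.52, [225.6, 338.2], np.int64(133))]
s
[... 278 characters left out ...]
': 2}
selector_handle [(0.94, [279.2, 291.2], np.int64(684))]
start_button [(0.59, [227.2, 304.2], np.int64(180))]
speed_box [(0.44, [340.1, 379.0], np.int64(2214))]
wrist {'vfov': 65.48103226835313, 'cx': 319.38990510173176, 'cy': 239.5951490103285, 'k1': -0.015153462548768468, 'tool_from_camera': array([[ 9.99999951e-01,  2.87123884e-04, -1.23075896e-04,
        -7.58047528e-04],
       [ 2.05471374e-04, -3.07775499e-01,  9.51458985e-01,
        -1.74538545e-01],
       [ 2.35306853e-04, -9.51458964e-01, -3.07775543e-01,
         7.93885703e-02],
       [ 0.00000000e+00,  0.00000000e+00,  0.00000000e+00,
         1.00000000e+00]]), 'shot': 3}
selector_handle []
start_button []
speed_box []
```

View pics/scene0.png

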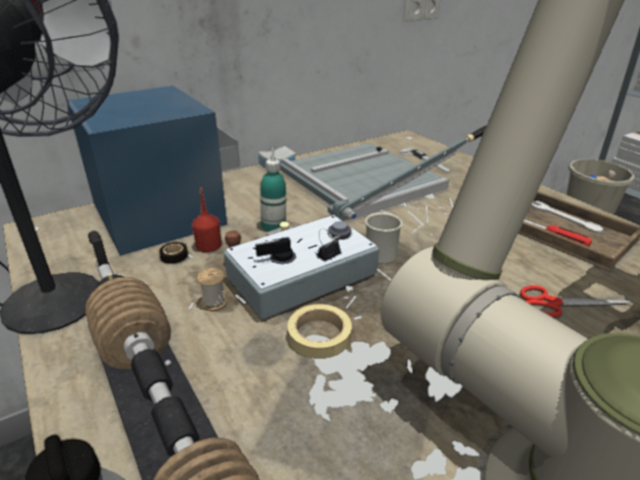

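View pics/side0.png

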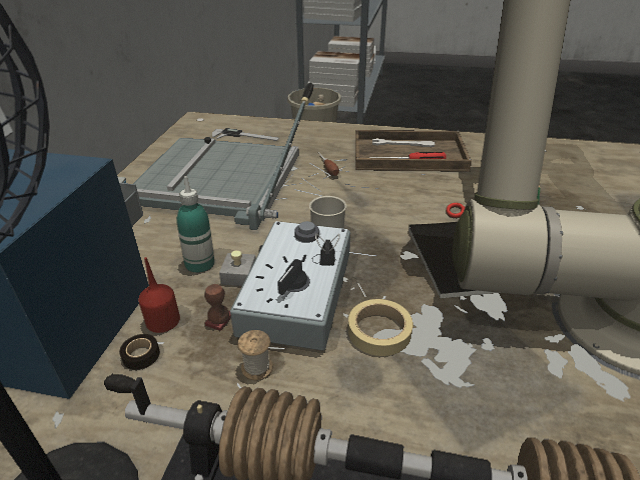

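View pics/wrist0.png

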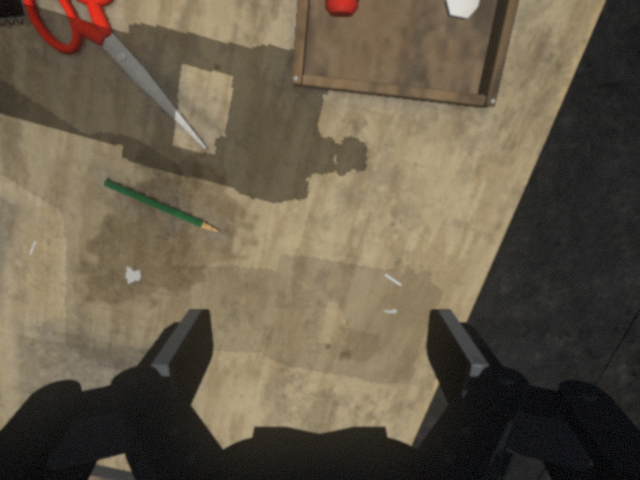

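The side view shows the box with its panel corners near (273,222), (350,230), (324,322) and (236,312), the handle near (292,277) and the button near (307,230). I'll zoom in for accuracy.

```bash
python3 - <<'E'
import cv2
a=cv2.imread("pics/side0.png")[205:355,215:365]; cv2.imwrite("pics/side0z.png",cv2.resize(a,(600,600),interpolation=cv2.INTER_CUBIC))
a=cv2.imread("pics/scene0.png")[205:325,215:390]; cv2.imwrite("pics/scene0z.png",cv2.resize(a,(700,480),interpolation=cv2.INTER_CUBIC))
E
```

```text
(no output)
```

View pics/side0z.png

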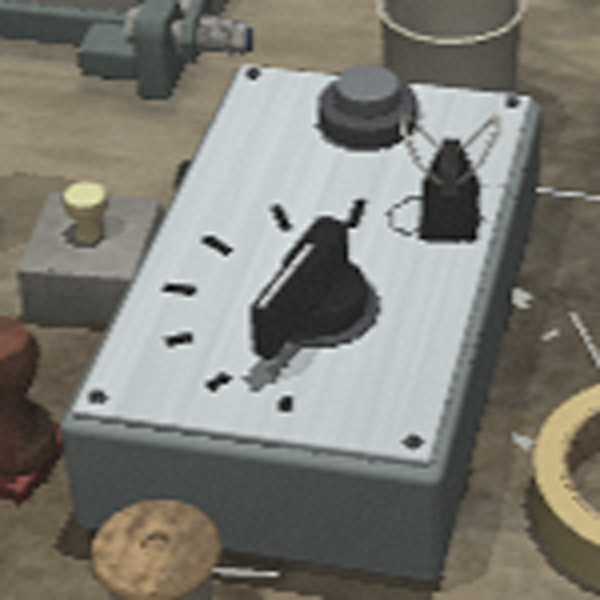

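View pics/scene0z.png

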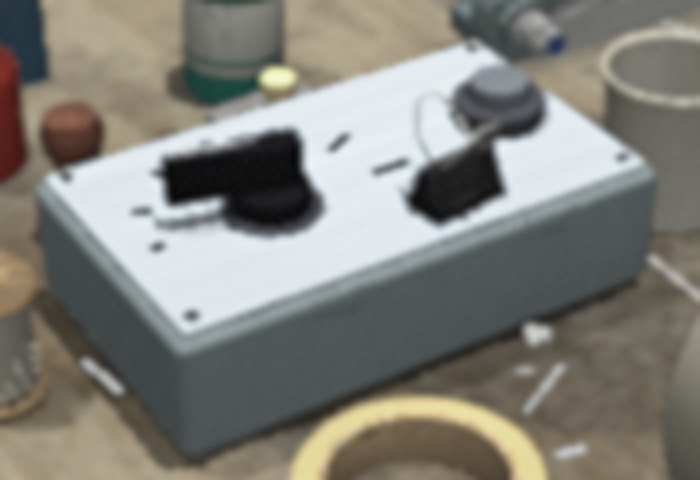

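```bash
cat > h.py <<'E'
import numpy as np, cv2
def K(p):
    f=240/np.tan(np.radians(p["vfov"])/2); return np.array([[f,0,p["cx"]],[0,f,p["cy"]],[0,0,1]]),np.array([p["k1"],0,0,0,0.])
def proj(p,P):
    k,d=K(p); return cv2.projectPoints(np.asarray(P,float).reshape(-1,1,3),p["rvec"],p["tvec"],k,d)[0].reshape(-1,2)
def wristcal(p,o):
    # give rvec/tvec for a wrist picture
    T=np.eye(4);T[:3,:3]=o["tool_rot"];T[:3,3]=o["position"]
    C=np.linalg.inv(T@p["tool_from_camera"]); p["rvec"]=cv2.Rodrigues(C[:3,:3])[0];p["tvec"]=C[:3,3].copy(); return p
def w(b,P): # box->world, b=x,y,yaw
    c,s=np.cos(b[2]),np.sin(b[2]); P=np.asarray(P,float).reshape(-1,3)
    return np.c_[b[0]+c*P[:,0]-s*P[:,1],b[1]+s*P[:,0]+c*P[:,1],P[:,2]]
def bar(i,r=None):
    a=(i-1)*np.pi/6; r=(0.053+(7+2*(i-1))*5e-4) if r is None else r
    return [-.01+r*np.sin(a),.045+r*np.cos(a),.07]
E
python3 - <<'E'
from h import *
from rig import env
from scipy.optimize import least_squares
S=env.get_image("scene");D=env.get_image("side")
o=np.array
z=lambda u,v,x0,y0:[x0+(u+.5)/4-.5,y0+(v+.5)/4-.5]
ob=[]
for i,u,v in [(1,285,404),(2,217,381),(3,178,340),(4,180,288),(5,216,244),(6,281,216),(7,358,213)]: ob.append((D,bar(i),z(u,v,215,205)))
ob.append((D,[0,-.085,.092],z(371,87,215,205)))
for i,u,v in [(1,157,247),(2,141,211),(6,340,142),(7,391,166)]: ob.append((S,bar(i),z(u,v,215,205)))
ob.append((S,[0,-.085,.092],z(497,82,215,205)))
def res(b): return np.concatenate([proj(p,w(b,P))[0]-o(m) for p,P,m in ob])
r=least_squares(res,[.45,.1,0],loss="soft_l1"); print(r.x,np.degrees(r.x[2])); print(res(r.x).reshape(-1,2).round(1))
r1=least_squares(lambda b:res(b)[:16],r.x);print("side only",r1.x); r2=least_squares(lambda b:res(b)[16:],r.x);print("scene only",r2.x)
b=r.x; np.save("box.npy",b)
print("axis",w(b,[-.01,.045,.07]),"button",w(b,[0,-.085,.092]))
C=[[x,y,zz] for zz in(.07,0) for x,y in((-.075,-.125),(.075,-.125),(.075,.125),(-.075,.125))]
for n,p in(("scene",S),("side",D)):
    im=np.ascontiguousarray(p["image"][:,:,::-1])
    im=cv2.resize(im[190:350,205:405],None,fx=4,fy=4,interpolation=cv2.INTER_CUBIC)
    def L(P,c):
        q=(proj(p,w(b,P))-[205,190])*4
        cv2.polylines(im,[q.astype(int)],True,c,1)
    L(C[:4],(0,255,0));L(C[4:],(0,255,0))
    for i in range(1,8): L([bar(i,.053),bar(i,.053+.007+.002*(i-1))],(0,0,255))
    for k,col in((0,(255,0,0)),(1,(255,0,255)),(2,(0,255,255))):
        a=k*np.pi/6;d=o([np.sin(a),np.cos(a)]);nn=o([d[1],-d[0]])
        c=o([-.01,.045])
        L([np.r_[c+d*x+nn*y,.107] for x,y in((-.015,.005),(.048,.005),(.048,-.005),(-.015,-.005))],col)
    cv2.imwrite(f"pics/{n}1f.png",im)
E
```

```text
[ 0.55312048  0.04398462 -0.0055592 ] -0.3185185413664901
[[-0.2  0.2]
 [-0.1  0.3]
 [ 0.2 -0.2]
 [-0.   0.3]
 [ 0.5  0.3]
 [ 0.3  0.6]
 [-0.2  0.3]
 [-0.4 -1.4]
 [-0.2 -0.3]
 [ 0.1 -0.3]
 [-0.1  0.1]
 [-0.   0.1]
 [ 0.9 -1.3]]
side only [ 0.55315071  0.04383522 -0.00750057]
scene only [ 0.55242167  0.04465815 -0.001627  ]
axis [[0.5433708  0.08903952 0.07      ]] button [[ 0.55264796 -0.04101406  0.092     ]]
```

View pics/side1f.png

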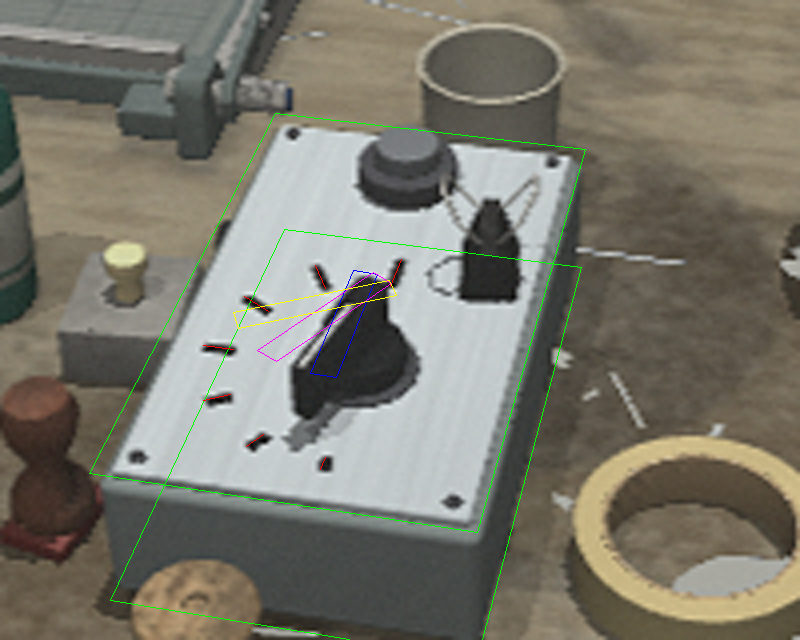

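View pics/scene1f.png

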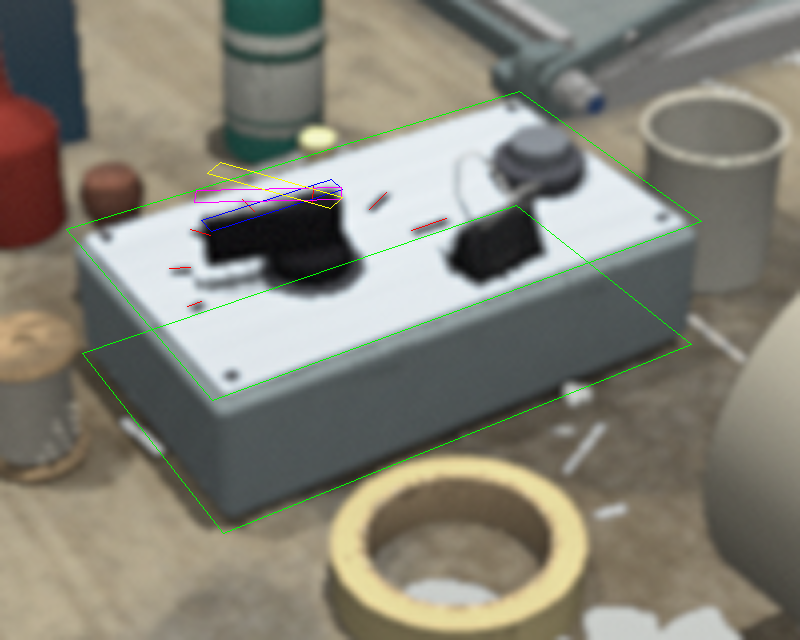

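```bash
python3 - <<'E'
from h import *
from rig import env
from scipy.optimize import least_squares
S=env.get_image("scene");D=env.get_image("side")
o=np.array
for p in(S,D):
    R=cv2.Rodrigues(p["rvec"])[0]; print("cam pos",-R.T@p["tvec"],"fwd",R[2])
z=lambda u,v,x0,y0:[x0+(u+.5)/4-.5,y0+(v+.5)/4-.5]
ob=[]
for i,u,v in [(1,285,404),(2,217,381),(3,178,340),(4,180,288),(5,216,244),(6,281,216),(7,358,213)]: ob.append((D,bar(i),z(u,v,215,205)))
for i,u,v in [(1,157,247),(2,141,211),(6,340,142),(7,391,166)]: ob.append((S,bar(i),z(u,v,215,205)))
def res(b): return np.concatenate([proj(p,w(b,P)+[0,0,b[3]])[0]-o(m) for p,P,m in ob])
r=least_squares(res,[.55,.04,0,0]); print(r.x); print(res(r.x).reshape(-1,2).round(1))
b=r.x
q=lambda p,P:((proj(p,w(b,P)+[0,0,b[3]])-[205,190])*4).round()
for n,p in(("scene",S),("side",D)):
    print(n,"button",q(p,[0,-.085,.092]),"housing top",q(p,[0,-.085,.082]), "axis panel,top",q(p,[[-.01,.045,.07],[-.01,.045,.107]]))
    print("FL corner top/bot",q(p,[[-.075,.125,.07],[-.075,.125,0]]))
E
```

```text
cam pos [-0.0779478   0.4142907   0.53517561] fwd [ 0.71094508 -0.47030483 -0.52284841]
cam pos [0.37995725 0.66096869 0.58961215] fwd [ 0.17680362 -0.7816016  -0.5981968 ]
[ 5.53489902e-01  4.36202814e-02 -6.82723292e-04  4.55788644e-05]
[[-0.1  0. ]
 [ 0.   0.2]
 [ 0.2 -0.2]
 [-0.1  0.2]
 [ 0.4  0.2]
 [ 0.1  0.4]
 [-0.4  0.1]
 [ 0.  -0.4]
 [ 0.3 -0.4]
 [-0.1 -0.1]
 [ 0.  -0.1]]
scene button [[539. 134.]] housing top [[538. 153.]] axis panel,top [[311. 265.]
 [307. 194.]]
FL corner top/bot [[215. 400.]
 [226. 533.]]
side button [[407. 139.]] housing top [[407. 157.]] axis panel,top [[359. 366.]
 [356. 295.]]
FL corner top/bot [[479. 532.]
 [479. 659.]]
```

```bash
python3 - <<'E'
from h import *
from rig import env
S=env.get_image("scene");D=env.get_image("side")
b=np.array([.5534,.0436,-.001])
np.save("box.npy",b)
def sil(p,a,dz=0):
    m=np.zeros((480,640),np.uint8)
    d=np.array([np.sin(a),np.cos(a)]);n=np.array([d[1],-d[0]]);c=np.array([-.01,.045])
    def hull(P):
        q=proj(p,w(b,P)); cv2.fillConvexPoly(m,cv2.convexHull((q*16).round().astype(np.int32)),1,shift=4)
    hull([np.r_[c+d*x+n*y,.07+h+dz] for x in(-.015,.048) for y in(-.005,.005) for h in(.011,.037)])
    hull([np.r_[c+.019*np.array([np.cos(t),np.sin(t)]),.07+h] for t in np.linspace(0,6.28,40) for h in(0,.013)])
    hull([np.r_[c+.0075*np.array([np.cos(t),np.sin(t)]),.07+h+dz] for t in np.linspace(0,6.28,40) for h in(.0,.037)])
    return m>0
for n,p in(("scene",S),("side",D)):
    r=env.outline_of("selector_handle",p); print(n,[(x["conf"],x["pixel"]) for x in r])
    g=cv2.cvtColor(p["image"],cv2.COLOR_RGB2GRAY)
    M=r[0]["mask"] if r else None
    # dark px near
    cc=proj(p,w(b,[-.01,.045,.085]))[0].astype(int); Dk=np.zeros_like(g,bool); sl=np.s_[cc[1]-22:cc[1]+22,cc[0]-25:cc[0]+20]; Dk[sl]=g[sl]<75
    for dz in(0,-.006,-.010):
        print(dz,[(t,*[round((sil(p,np.radians(t),dz)&X).sum()/(sil(p,np.radians(t),dz)|X).sum(),2) for X in(M,Dk) if X is not None]) for t in range(0,65,10)])
    im=np.ascontiguousarray(p["image"][:,:,::-1]);im=cv2.resize(im[210:330,220:370],None,fx=5,fy=5,interpolation=cv2.INTER_CUBIC)
    for t,col in((0,(255,0,0)),(30,(255,0,255)),(60,(0,255,255))):
        s=cv2.resize(sil(p,np.radians(t)).astype(np.uint8)[210:330,220:370],None,fx=5,fy=5,interpolation=cv2.INTER_LINEAR)
        cv2.drawContours(im,cv2.findContours(s,0,1)[0],-1,col,1)
    cv2.imwrite(f"pics/{n}2f.png",im)
E
```

```text
scene [(0.59, [248.6, 276.5]), (0.52, [234.4, 382.2])]
0 [(0, np.float64(0.76), np.float64(0.7)), (10, np.float64(0.77), np.float64(0.68)), (20, np.float64(0.77), np.float64(0.68)), (30, np.float64(0.72), np.float64(0.65)), (40, np.float64(0.67), np.float64(0.61)), (50, np.float64(0.63), np.float64(0.57)), (60, np.float64(0.58), np.float64(0.53))]
-0.006 [(0, np.float64(0.64), np.float64(0.7)), (10, np.float64(0.69), np.float64(0.74)), (20, np.float64(0.75), np.float64(0.72)), (30, np.float64(0.76), np.float64(0.71)), (40, np.float64(0.77), np.float64(0.7)), (50, np.float64(0.73), np.float64(0.67)), (60, np.float64(0.65), np.float64(0.62))]
-0.01 [(0, np.float64(0.54), np.float64(0.61)), (10, np.float64(0.59), np.float64(0.65)), (20, np.float64(0.64), np.float64(0.7)), (30, np.float64(0.69), np.float64(0.69)), (40, np.float64(0.73), np.float64(0.7)), (50, np.float64(0.74), np.float64(0.7)), (60, np.float64(0.68), np.float64(0.65))]
side []
0 [(0, np.float64(0.67)), (10, np.float64(0.76)), (20, np.float64(0.66)), (30, np.float64(0.57)), (40, np.float64(0.51)), (50, np.float64(0.47)), (60, np.float64(0.45))]
-0.006 [(0, np.float64(0.65)), (10, np.float64(0.73)), (20, np.float64(0.68)), (30, np.float64(0.6)), (40, np.float64(0.54)), (50, np.float64(0.49)), (60, np.float64(0.46))]
-0.01 [(0, np.float64(0.61)), (10, np.float64(0.68)), (20, np.float64(0.65)), (30, np.float64(0.6)), (40, np.float64(0.54)), (50, np.float64(0.49)), (60, np.float64(0.46))]
```

View pics/side2f.png

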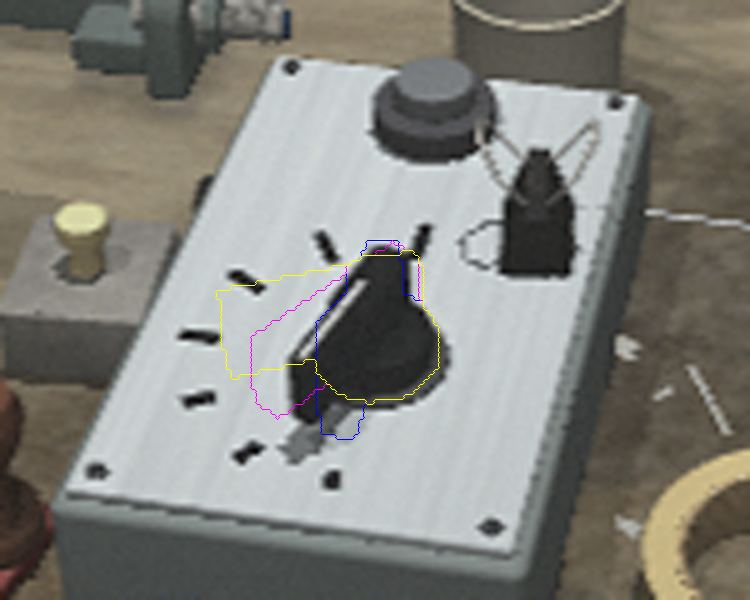

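View pics/scene2f.png

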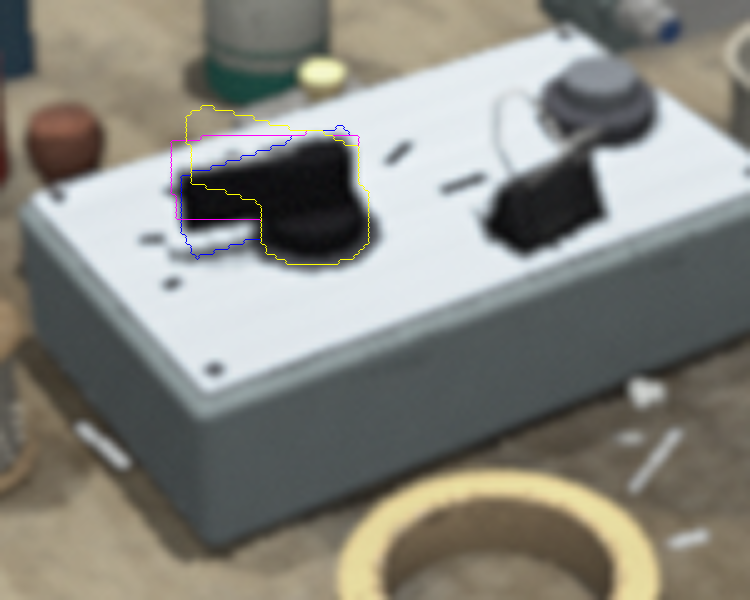

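```bash
cat >> h.py <<'E'
def unproj(p,uv,z):
    k,d=K(p); x=cv2.undistortPoints(np.array(uv,float).reshape(-1,1,2),k,d).reshape(-1,2)
    R=cv2.Rodrigues(np.asarray(p["rvec"]))[0]; C=-R.T@np.ravel(p["tvec"]); r=np.c_[x,np.ones(len(x))]@R
    return C+r*((z-C[2])/r[:,2])[:,None]
E
python3 - <<'E'
from h import *
from rig import env
D=env.get_image("side")
b=np.load("box.npy")
f=lambda u,v:[220+(u+.5)/5-.5,210+(v+.5)/5-.5]
for z in(.100,.107):
    P=unproj(D,[f(365,282),f(300,357)],z)-w(b,[-.01,.045,z]); d=P[1]-P[0]
    print(z,P.round(4),np.degrees(np.arctan2(d[0],d[1])))
im=cv2.resize(np.ascontiguousarray(D["image"][250:305,265:320,::-1]),(660,660),interpolation=cv2.INTER_CUBIC);cv2.imwrite("pics/h12.png",im)
E
```

```text
0.1 [[ 0.0032 -0.0025 -0.    ]
 [ 0.0138  0.0363 -0.    ]] 15.224047623578834
0.107 [[ 0.0008  0.0057 -0.    ]
 [ 0.0112  0.0439  0.    ]] 15.224047623578818
```

View pics/h12.png

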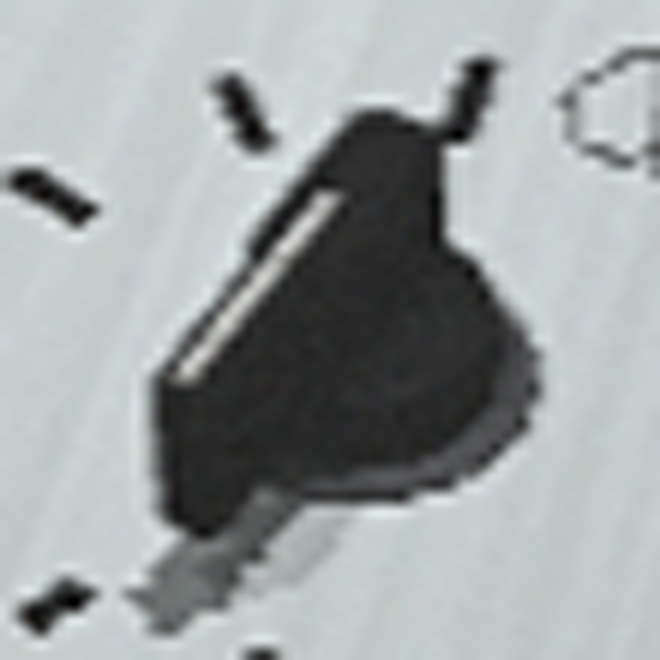

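```bash
python3 - <<'E'
from h import *
from rig import env
S=env.get_image("scene");D=env.get_image("side")
def tri(us,ud):
    L=[]
    for p,u in((S,us),(D,ud)):
        a=unproj(p,[u],0)[0];c=unproj(p,[u],.4)[0];d=(a-c)/np.linalg.norm(a-c);L.append((a,d))
    A=sum(np.eye(3)-np.outer(d,d) for a,d in L);B=sum((np.eye(3)-np.outer(d,d))@a for a,d in L)
    x=np.linalg.solve(A,B);return x.round(3),[round(float(np.linalg.norm(np.cross(x-a,d))),4) for a,d in L]
for n,us,ud in[("lever tip",(483,130),(309,86)),("hinge",(345,210),(262,214)),("bottle cap",(273,152),(187,182)),("oil tip",(201,190),(148,262)),("clip top",(330,243),(327,243)),("pot rim c",(383,221),(327,205)),("spool",(211,274),(254,340))]: print(n,*tri(us,ud))
E
```

```text
lever tip [ 0.665 -0.563  0.156] [0.0043, 0.0043]
hinge [ 0.672 -0.14   0.038] [0.0013, 0.0013]
bottle cap [ 0.755 -0.011  0.176] [0.0004, 0.0004]
oil tip [0.754 0.153 0.13 ] [0.0013, 0.0013]
clip top [0.505 0.012 0.094] [0.0023, 0.0023]
pot rim c [ 0.534 -0.133  0.08 ] [0.0002, 0.0002]
spool [0.573 0.213 0.061] [0.0004, 0.0004]
```

Call:
carry_out([
  [[0,0,0],[0,7.5,0],0],
  [[0,0,0],[0,7.5,0],0],
  [[-0.0476,0,0.03],[0,0,0],0],
  [[-0.0476,0,0.03],[0,0,0],0],
  [[-0.0476,0,0.03],[0,0,0],0],
  [[-0.0476,0,0.03],[0,0,0],0],
  [[-0.0476,0,0.03],[0,0,0],0],
  [[-0.0476,0,0.03],[0,0,0],0],
], force=20)

```text
time_s: 2.15
position: [0.323, -0.2441, 0.1987]
tool_rot: [[-0.001, 0.001, 1.0], [-1.0, -0.001, -0.001], [0.001, -1.0, 0.001]]
ft_force: [0.6, 0.8, 0.2]
grip_width: 0.0001
```

Call:
carry_out([
  [[-0.0476,0,0.03],[0,0,0],0],
  [[-0.0476,0,0.03],[0,0,0],0],
  [[-0.0476,0,0.03],[0,0,0],0],
  [[-0.0476,0,0.03],[0,0,0],0],
  [[-0.0476,0,0.03],[0,0,0],0],
  [[-0.0476,0,0.03],[0,0,0],0],
  [[0,0,0],[0,0,0],0],
  [[0,0,0],[0,0,0],0],
])

```text
time_s: 3.15
position: [0.5021, 0.0398, 0.1983]
tool_rot: [[0.0, -0.0, 1.0], [-1.0, -0.0, 0.0], [0.0, -1.0, -0.0]]
ft_force: [0.5, -0.3, -0.3]
grip_width: -0.0001
```

```bash
python3 - <<'E'
from h import *
from rig import env
o=env.observe(); p=wristcal(env.get_image("wrist"),o); print(o["position"],o["q"].round(1),o["time_s"])
cv2.imwrite("pics/w1.png",p["image"][:,:,::-1])
b=np.load("box.npy"); im=np.ascontiguousarray(p["image"][:,:,::-1])
for i in range(1,8): cv2.polylines(im,[proj(p,w(b,[bar(i,.053),bar(i,.053+.007+.002*(i-1))])).round().astype(int)],False,(0,0,255),1)
for P in([-.01,.045,.07],[0,-.085,.092]): cv2.circle(im,tuple(int(x) for x in proj(p,w(b,P))[0].round()),3,(0,255,0),1)
cv2.imwrite("pics/w1f.png",im)
for t in ["selector_handle","start_button","binder_clip"]:
    r=env.outline_of(t,p); print(t,[(d["conf"],d["pixel"],d["mask"].sum()) for d in r][:2])
E
```

```text
[0.50206762 0.03976749 0.19829598] [-9.  17.2 81.5 -0.  81.4 81. ] 3.15
selector_handle [(0.91, [164.2, 248.6], np.int64(2697))]
start_button [(0.62, [152.6, 428.8], np.int64(1331))]
binder_clip [(0.92, [215.0, 352.1], np.int64(1808))]
```

View pics/w1f.png

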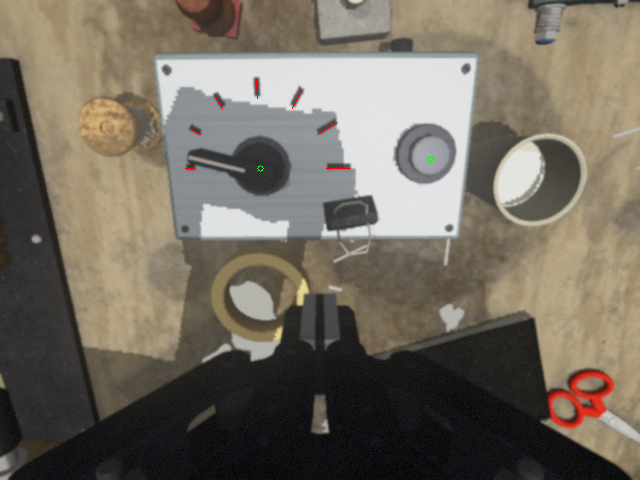

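```bash
python3 - <<'E'
import cv2
a=cv2.imread("pics/w1.png")[60:210,160:360]; cv2.imwrite("pics/w1z.png",cv2.resize(a,(800,600),interpolation=cv2.INTER_CUBIC))
a=cv2.imread("pics/w1f.png")[60:260,320:490]; cv2.imwrite("pics/w1y.png",cv2.resize(a,None,fx=3,fy=3,interpolation=cv2.INTER_CUBIC))
E
```

```text
(no output)
```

View pics/w1z.png

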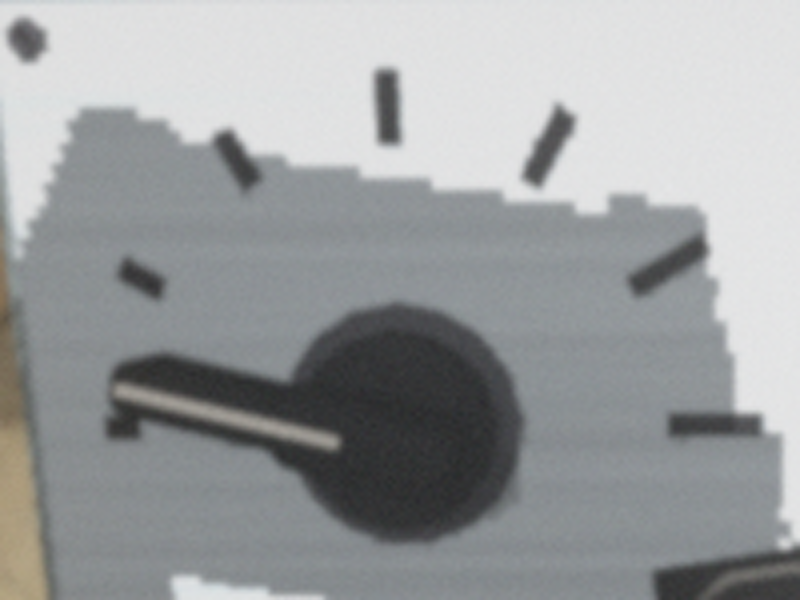

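View pics/w1y.png

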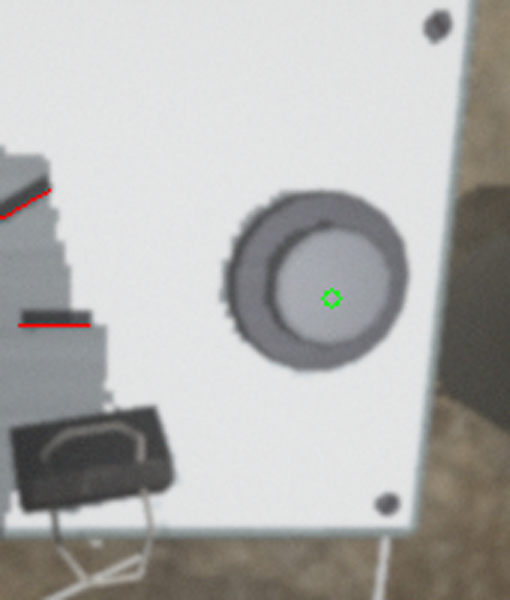

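```bash
python3 - <<'E'
from h import *
from rig import env
from scipy.optimize import least_squares
o=env.observe(); p=wristcal(env.get_image("wrist"),o)
f=lambda u,v:[160+(u+.5)/4-.5,60+(v+.5)/4-.5]
B=[(2,142,279),(3,238,160),(4,388,106),(5,549,145),(6,668,264),(7,716,425)]
m=np.array([f(u,v) for _,u,v in B])
res=lambda b:(proj(p,w(b,[bar(i) for i,_,_ in B]))-m).ravel()
r=least_squares(res,np.load("box.npy"));b=r.x;print(b,res(b).reshape(-1,2).round(1).tolist())
P=unproj(p,[f(118,388),f(338,443)],.107);d=P[0]-P[1];print(P,np.degrees(np.arctan2(d[0],d[1])),"rel",(P-w(b,[-.01,.045,.107])).round(4))
print("axis",w(b,[-.01,.045,.07]),"btn",w(b,[0,-.085,.092]),"btn obs",unproj(p,[[428.8,152.6],[430,154]],.092))
r=env.outline_of("binder_clip",p)[0]["mask"];c=cv2.findContours(r.astype(np.uint8),0,1)[0]
q=np.vstack(c).reshape(-1,2).astype(float);Q=unproj(p,q,.1);print("clip",Q.min(0),Q.max(0))
q=np.array([[188,290],[0,0]]);
np.save("boxw.npy",b)
E
```

```text
[0.55555902 0.04197684 0.00450059] [[0.0, -0.0], [-0.2, -0.4], [-0.1, 0.4], [-0.1, 0.3], [0.4, 0.0], [-0.1, -0.3]]
[[0.55641001 0.1310913  0.107     ]
 [0.54672683 0.09307197 0.107     ]] 14.28891555999844 rel [[ 0.0111  0.0442 -0.    ]
 [ 0.0014  0.0061 -0.    ]]
axis [[0.54535659 0.08693137 0.07      ]] btn [[ 0.55594157 -0.0430223   0.092     ]] btn obs [[ 0.55762876 -0.04092279  0.092     ]
 [ 0.55661719 -0.04189886  0.092     ]]
clip [ 0.48188641 -0.00221931  0.1       ] [0.52681713 0.03714202 0.1       ]
```

```bash
python3 - <<'E'
import numpy as np
hx,hy=.011,.013
for t in [5,14,20,30,40,50,60,70,80,90,100,105,110,115]:
    a=np.radians(t);d=np.array([np.sin(a),np.cos(a)]);n=np.array([np.cos(a),-np.sin(a)])
    r=np.interp(t,[0,110],[.044,.037]);c=np.array([.545,.088])+r*d-(.005+hx*abs(n[0])+hy*abs(n[1]))*n
    print(t,c.round(4))
E
```

```text
5 [0.5318 0.133 ]
14 [0.5372 0.1344]
20 [0.541  0.1349]
30 [0.5478 0.135 ]
40 [0.555  0.1338]
50 [0.5621 0.1311]
60 [0.5689 0.1269]
70 [0.575  0.1212]
80 [0.5799 0.1142]
90 [0.5833 0.106 ]
100 [0.5855 0.1009]
105 [0.5863 0.0981]
110 [0.5869 0.0951]
115 [0.5876 0.0918]
```

Call:
carry_out([
  [[-0.047,0,0.011],[0,0,0],0],
  [[-0.047,0,0.011],[0,0,0],0],
  [[0,0.035,0],[0,0,0],0],
  [[0,0.035,0],[0,0,0],0],
  [[0,0.028,0],[0,0,0],0],
  [[0,0.01,0],[0,0,0],0],
  [[0,0,0],[0,0,0],0],
])

```text
time_s: 4.32
position: [0.5245, 0.1337, 0.0906]
tool_rot: [[-0.0, -0.0, 1.0], [-1.0, 0.0, -0.0], [-0.0, -1.0, -0.0]]
ft_force: [-0.1, -0.1, -0.4]
grip_width: -0.0
```

```bash
python3 - <<'E'
from h import *
from rig import env
o=env.observe(); print(o["position"],o["ft_force"])
p=env.get_image("side"); cv2.imwrite("pics/s3.png",cv2.resize(p["image"][180:340,210:370,::-1],None,fx=3.7,fy=3.7,interpolation=cv2.INTER_CUBIC))
p=env.get_image("wrist"); cv2.imwrite("pics/w3.png",p["image"][:,:,::-1])
E
```

```text
[0.52447885 0.13370819 0.09064183] [-0.10943741 -0.13400809 -0.44906732]
```

View pics/s3.png

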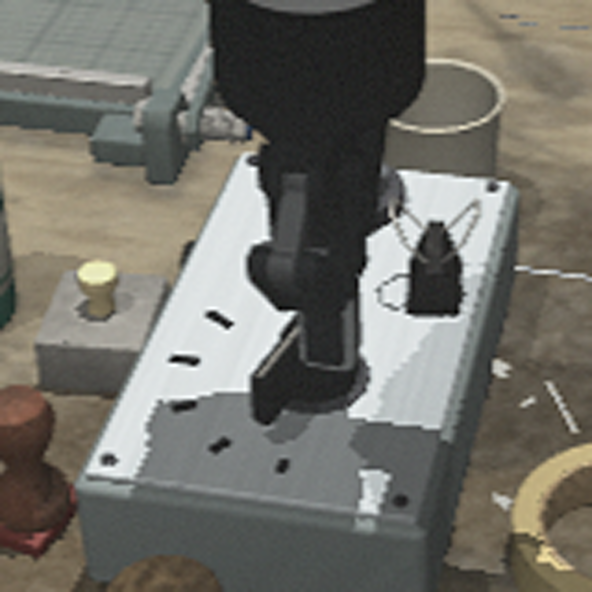

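View pics/w3.png

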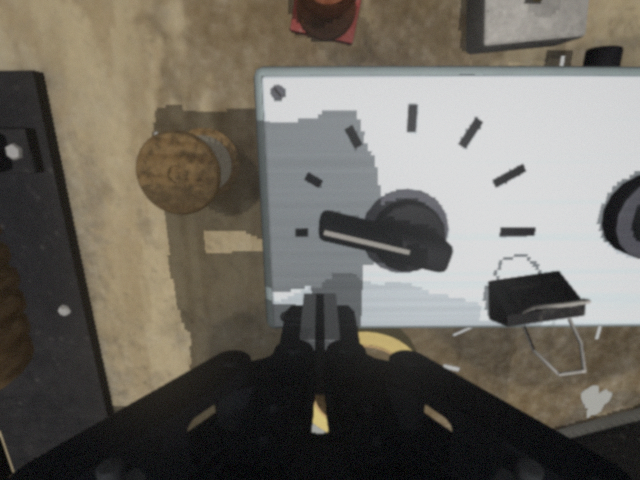

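Call:
carry_out([
  [[0.002,0.001,0.004],[0,0,0],0],
  [[0.002,0,0.004],[0,0,0],0],
  [[0,0,0.003],[0,0,0],0],
  [[0,0,0.003],[0,0,0],0],
])

```text
time_s: 4.92
position: [0.5386, 0.1299, 0.0895]
tool_rot: [[-0.0, 0.0, 1.0], [-1.0, 0.0, -0.0], [-0.0, -1.0, 0.0]]
ft_force: [0.1, -0.2, -0.9]
grip_width: 0.0001
```

Call:
carry_out([
  [[0,0,0.003],[0,0,0],0],
  [[0,0,0.003],[0,0,0],0],
])

```text
time_s: 5.18
position: [0.5445, 0.13, 0.0894]
tool_rot: [[0.0, -0.0, 1.0], [-1.0, 0.0, 0.0], [-0.0, -1.0, -0.0]]
ft_force: [-0.7, 0.4, -0.4]
grip_width: -0.0002
```

```bash
python3 - <<'E'
from h import *
from rig import env
o=env.observe(); print(o["position"],o["ft_force"])
p=env.get_image("wrist"); cv2.imwrite("pics/w4.png",p["image"][:,:,::-1])
E
```

```text
[0.54454041 0.12998326 0.08940124] [-0.65284901  0.4197956  -0.38029211]
```

View pics/w4.png

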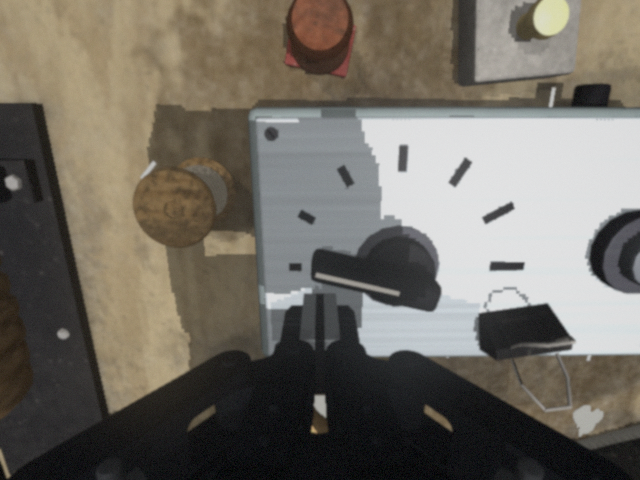

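Call:
carry_out([
  [[0,0,0.003],[0,0,0],0],
  [[0,0,0.003],[0,0,0],0],
  [[0,0,0.002],[0,0,0],0],
])

```text
time_s: 5.6
position: [0.5525, 0.1299, 0.0894]
tool_rot: [[-0.0, 0.0, 1.0], [-1.0, -0.0, -0.0], [0.0, -1.0, 0.0]]
ft_force: [0.9, -0.1, -0.5]
grip_width: 0.0
```

```bash
python3 - <<'E'
from h import *
from rig import env
o=env.observe(); print(o["position"],o["ft_force"])
p=env.get_image("wrist"); cv2.imwrite("pics/w5.png",p["image"][:,:,::-1])
E
```

```text
[0.55254817 0.1299439  0.08941146] [ 0.88891674 -0.14908986 -0.47744512]
```

View pics/w5.png

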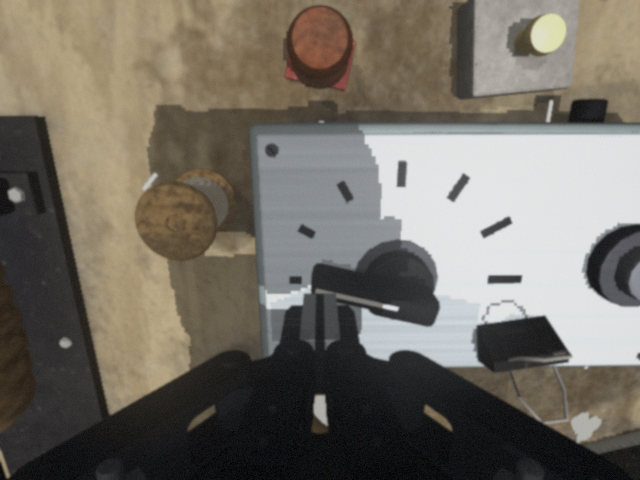

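```bash
python3 - <<'E'
from h import *
from rig import env
o=env.observe(); print(o["position"],o["ft_force"],o["q"].round(1))
p=env.get_image("side"); print(proj(p,o["position"])); cv2.imwrite("pics/s5.png",cv2.resize(p["image"][220:320,240:340,::-1],None,fx=6,fy=6,interpolation=cv2.INTER_CUBIC))
p=env.get_image("scene");print(proj(p,o["position"]));  cv2.imwrite("pics/c5.png",cv2.resize(p["image"][190:290,220:340,::-1],None,fx=6,fy=6,interpolation=cv2.INTER_CUBIC))
E
```

```text
[0.55272527 0.12995581 0.08939413] [0.47993598 0.3690766  0.42574161] [ 1.3 29.3 81.1 -0.  69.6 91.3]
[[281.94351334 288.78420784]]
[[258.69195137 251.52366022]]
```

View pics/s5.png

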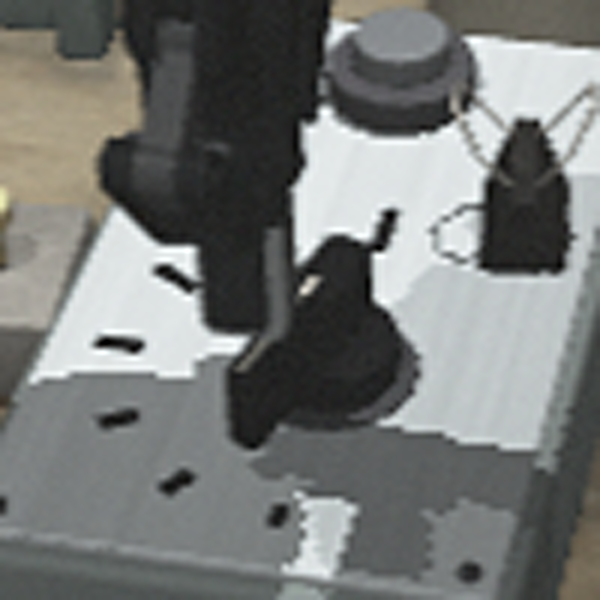

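View pics/c5.png

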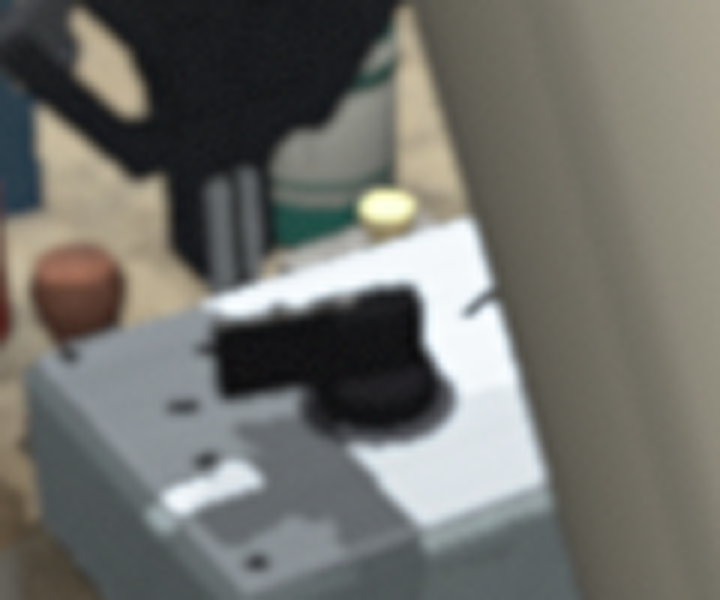

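```bash
python3 - <<'E'
from h import *
from rig import env
S=env.get_image("scene");D=env.get_image("side");o=env.observe();W=wristcal(env.get_image("wrist"),o)
def tri(us,ud):
    L=[]
    for p,u in((S,us),(D,ud)):
        a=unproj(p,[u],0)[0];c=unproj(p,[u],.4)[0];d=(a-c)/np.linalg.norm(a-c);L.append((a,d))
    A=sum(np.eye(3)-np.outer(d,d) for a,d in L);B=sum((np.eye(3)-np.outer(d,d))@a for a,d in L)
    x=np.linalg.solve(A,B);return x.round(4),[round(float(np.linalg.norm(np.cross(x-a,d))),4) for a,d in L]
g=lambda u,v,x,y:(x+(u+.5)/6-.5,y+(v+.5)/6-.5)
print("tip center",*tri(g(232,283,220,190),g(248,332,240,220)))
print("wrist row of TCP",proj(W,o["position"]),o["position"])
print(proj(W,o["position"]+np.array([[0,0,.02],[.01,0,0],[-.01,0,0]])))
# wrist bars with free z, picture w5-like (col,row)
from scipy.optimize import least_squares
g=cv2.cvtColor(W["image"],cv2.COLOR_RGB2GRAY);cv2.imwrite("pics/w6.png",cv2.resize(W["image"][120:300,270:540,::-1],None,fx=2.9,fy=2.9,interpolation=cv2.INTER_CUBIC))
E
```

```text
tip center [0.5531 0.129  0.1177] [0.001, 0.001]
wrist row of TCP [[321.08793752 281.93215165]] [0.55226023 0.12998499 0.08940111]
[[321.26300932 300.02926034]
 [321.12160395 263.68095512]
 [321.05523593 299.59371669]]
```

View pics/w6.png

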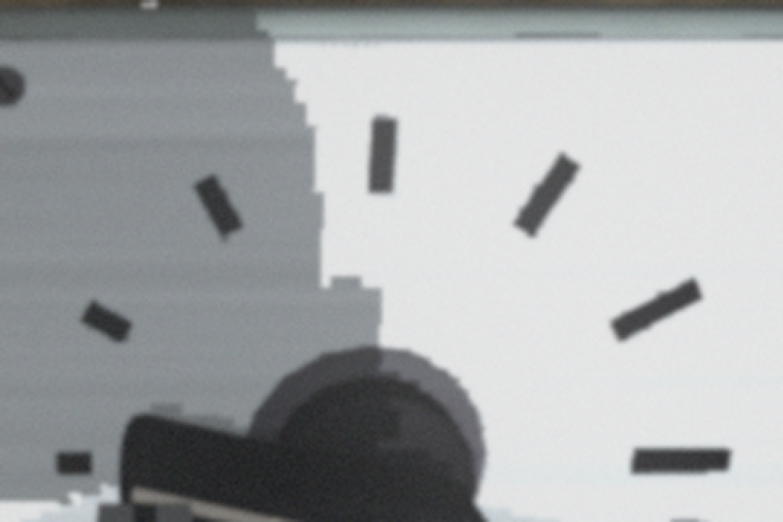

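```bash
python3 - <<'E'
from h import *
from rig import env
from scipy.optimize import least_squares
o=env.observe();W=wristcal(env.get_image("wrist"),o)
f=lambda u,v:[270+(u+.5)/2.9-.5,120+(v+.5)/2.9-.5]
B=[(1,74,463),(2,106,321),(3,218,207),(4,383,154),(5,547,195),(6,656,310),(7,681,461)]
m=np.array([f(u,v) for _,u,v in B])
res=lambda b:(proj(W,w(b,[bar(i) for i,_,_ in B])+[0,0,b[3]])-m).ravel()
r=least_squares(res,[.555,.042,0,0]);b=r.x;print(b,np.abs(res(b)).max(),o["position"])
# pitch freedom: residual with z=0
r=least_squares(lambda b:res(np.r_[b,0]),[.555,.042,0]);print(r.x,np.abs(r.fun).max())
# binder clip, handle heights
E
```

```text
[ 5.55271207e-01  4.31074871e-02  3.24714796e-03 -3.79472599e-04] 0.6190990519460229 [0.55226257 0.12995985 0.08942491]
[0.55536268 0.04319395 0.00317035] 0.6660171470111322
```

The TCP projects about 14 px below the fingertip in both views. Triangulated, the tip is at z≈0.118, about 28 mm above the TCP reading, so the finger passed over the fin without touching it. I'll back off and then come down, watching the force.

Call:
carry_out([
  [[0,-0.004,-0.015],[0,0,0],0],
  [[0,0,-0.015],[0,0,0],0],
  [[0,0.012,0],[0,0,0],0],
  [[0,0.012,0],[0,0,0],0],
  [[0,0,0],[0,0,0],0],
])

```text
time_s: 6.58
position: [0.5219, 0.1299, 0.068]
tool_rot: [[-0.0, -0.002, 1.0], [-1.0, -0.0, -0.0], [0.0, -1.0, -0.002]]
ft_force: [0.3, 0.2, 0.2]
grip_width: -0.0
```

```bash
python3 - <<'E'
from h import *
from rig import env
o=env.observe(); print(o["position"],o["ft_force"],o["time_s"])
a=[]
for n in("side","scene"):
    p=env.get_image(n); print(proj(p,o["position"]));x,y=(240,220) if n=="side" else (220,190)
    a.append(cv2.resize(p["image"][y:y+100,x:x+66,::-1],None,fx=6,fy=6,interpolation=cv2.INTER_CUBIC))
cv2.imwrite("pics/s7.png",np.hstack(a))
E
```

```text
[0.52192411 0.1298817  0.06804585] [0.31144937 0.21465264 0.18281645] 6.575
[[301.99524062 301.73529126]]
[[267.68411524 270.29216046]]
```

View pics/s7.png

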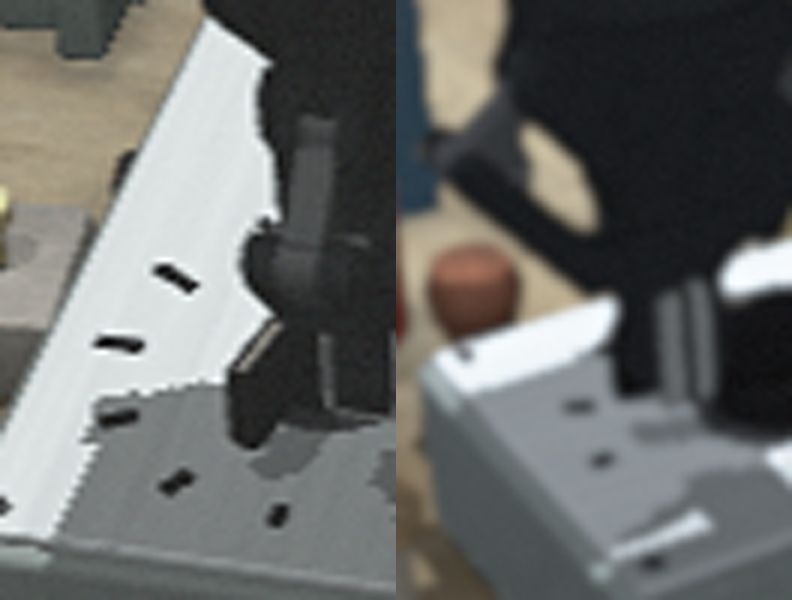

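Call:
carry_out([
  [[0,0.008,0.004],[0,0,0],0],
  [[0,0,0.004],[0,0,0],0],
  [[0,0,0.003],[0,0,0],0],
  [[0,0,0.003],[0,0,0],0],
])

```text
time_s: 7.18
position: [0.5367, 0.13, 0.0616]
tool_rot: [[-0.0, 0.0, 1.0], [-1.0, 0.0, -0.0], [-0.0, -1.0, 0.0]]
ft_force: [-0.1, 0.4, 1.1]
grip_width: -0.0001
```

Call:
carry_out([
  [[0,0,0.003],[0,0,0],0],
])

```text
time_s: 7.3
position: [0.5394, 0.1299, 0.0615]
tool_rot: [[0.0, -0.0, 1.0], [-1.0, -0.0, 0.0], [0.0, -1.0, -0.0]]
ft_force: [-0.7, 0.5, 1.0]
grip_width: -0.0004
```

Call:
carry_out([
  [[0,0,0.003],[0,0,0],0],
])

```text
time_s: 7.42
position: [0.5426, 0.13, 0.0615]
tool_rot: [[0.0, 0.0, 1.0], [-1.0, 0.0, 0.0], [-0.0, -1.0, 0.0]]
ft_force: [0.2, 0.5, 0.1]
grip_width: -0.0001
```

```bash
python3 - <<'E'
from h import *
from rig import env
o=env.observe(); print(o["position"],o["ft_force"],o["time_s"])
p=env.get_image("wrist"); cv2.imwrite("pics/w8.png",p["image"][:,:,::-1])
E
```

```text
[0.54257002 0.12996563 0.06150405] [0.22016817 0.46830293 0.0557043 ] 7.425
```

View pics/w8.png

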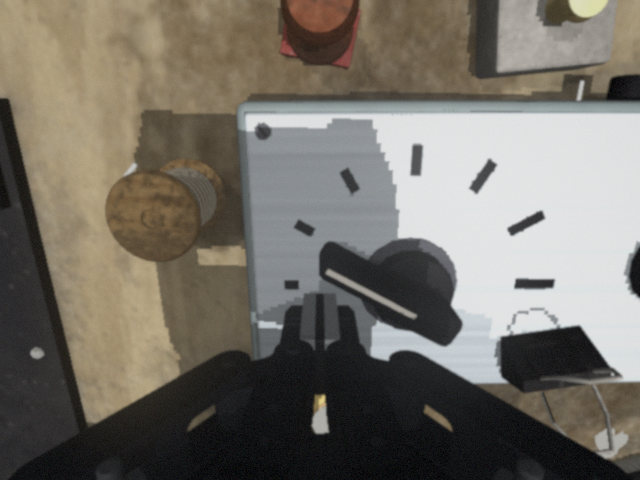

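Call:
carry_out([
  [[0,0,0.003],[0,0,0],0],
  [[0,0,0.003],[0,0,0],0],
  [[0,0,0.003],[0,0,0],0],
  [[0,0,0.003],[0,0,0],0],
])

```text
time_s: 7.98
position: [0.5531, 0.13, 0.061]
tool_rot: [[0.0, -0.003, 1.0], [-1.0, -0.0, 0.0], [0.0, -1.0, -0.003]]
ft_force: [-5.2, -0.1, -0.1]
grip_width: -0.0001
```

Call:
carry_out([
  [[0,0,0.003],[0,0,0],0],
])

```text
time_s: 8.1
position: [0.5565, 0.13, 0.0611]
tool_rot: [[0.0, -0.002, 1.0], [-1.0, 0.0, 0.0], [-0.0, -1.0, -0.002]]
ft_force: [-3.0, 0.6, -0.6]
grip_width: 0.0
```

Call:
carry_out([
  [[0.001,0,0.003],[0,0,0],0],
])

```text
time_s: 8.22
position: [0.5605, 0.129, 0.0613]
tool_rot: [[0.0, -0.0, 1.0], [-1.0, 0.0, 0.0], [-0.0, -1.0, -0.0]]
ft_force: [-1.6, 0.7, -0.1]
grip_width: 0.0001
```

```bash
cat > look.py <<'E'
import sys
from h import *
from rig import env
o=env.observe(); print(o["position"].round(4),o["ft_force"].round(2),o["time_s"])
p=wristcal(env.get_image("wrist"),o)
im=np.ascontiguousarray(p["image"][:,:,::-1])
for t in range(0,181,30):
    a=np.radians(t);c=np.array([.5445,.088]);d=np.array([np.sin(a),np.cos(a)])
    q=proj(p,[np.r_[c+d*.01,.107],np.r_[c+d*.046,.107]]).round().astype(int);cv2.line(im,tuple(int(x) for x in q[0]),tuple(int(x) for x in q[1]),(0,255,0),1)
cv2.imwrite(f"pics/{sys.argv[1]}.png",im)
E
python3 look.py w9
```

```text
[0.5605 0.129  0.0613] [-1.64  0.68 -0.12] 8.225
```

View pics/w9.png

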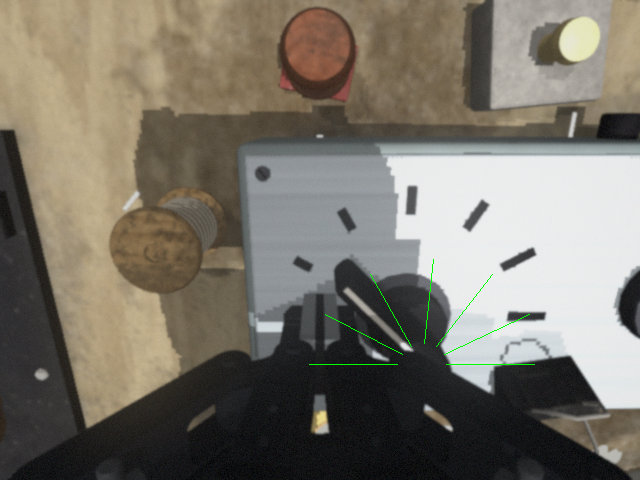

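Call:
carry_out([
  [[0.001,0,0.003],[0,0,0],0],
])

```text
time_s: 8.4
position: [0.564, 0.1279, 0.0616]
tool_rot: [[0.0, 0.001, 1.0], [-1.0, -0.0, 0.0], [0.0, -1.0, 0.001]]
ft_force: [0.3, 0.3, 0.1]
grip_width: -0.0002
```

Call:
carry_out([
  [[0.0015,0,0.0025],[0,0,0],0],
])

```text
time_s: 8.52
position: [0.5664, 0.1263, 0.0616]
tool_rot: [[-0.0, 0.001, 1.0], [-1.0, -0.0, -0.0], [0.0, -1.0, 0.001]]
ft_force: [-0.2, -0.7, -0.9]
grip_width: 0.0001
```

Call:
carry_out([
  [[0.0015,0,0.0025],[0,0,0],0],
])

```text
time_s: 8.65
position: [0.5687, 0.1248, 0.0615]
tool_rot: [[0.0, 0.0, 1.0], [-1.0, -0.0, 0.0], [0.0, -1.0, 0.0]]
ft_force: [0.3, 0.1, -0.3]
grip_width: 0.0001
```

```bash
python3 look.py w10
```

```text
[0.5687 0.1248 0.0615] [ 0.26  0.06 -0.27] 8.65
```

View pics/w10.png

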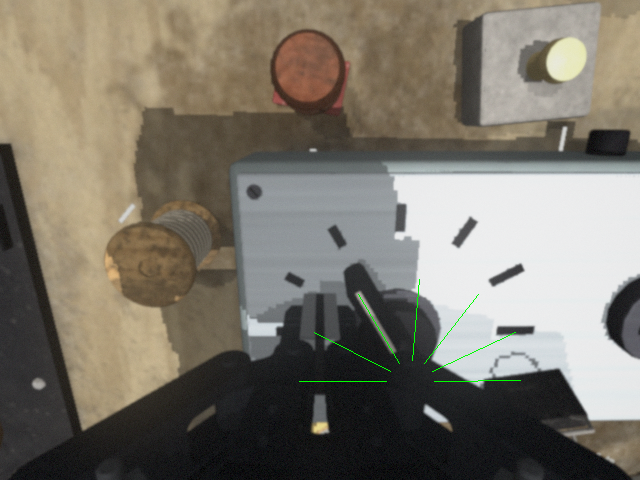

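Call:
carry_out([
  [[0.0033,0,0.0023],[0,0,0],0],
  [[0.003,0,0.003],[0,0,0],0],
  [[0.003,0,0.0025],[0,0,0],0],
])

```text
time_s: 9.07
position: [0.5762, 0.1153, 0.0614]
tool_rot: [[0.0, -0.0, 1.0], [-1.0, -0.0, 0.0], [0.0, -1.0, -0.0]]
ft_force: [-1.3, 0.7, -0.5]
grip_width: 0.0003
```

Call:
carry_out([
  [[0.003,0,0.002],[0,0,0],0],
])

```text
time_s: 9.2
position: [0.5787, 0.1121, 0.0615]
tool_rot: [[-0.0, 0.001, 1.0], [-1.0, -0.001, -0.0], [0.001, -1.0, 0.001]]
ft_force: [0.3, -0.3, -0.1]
grip_width: -0.0001
```

Call:
carry_out([
  [[0.003,0,0.0015],[0,0,0],0],
])

```text
time_s: 9.32
position: [0.5801, 0.1092, 0.0615]
tool_rot: [[-0.0, 0.001, 1.0], [-1.0, -0.0, -0.0], [0.0, -1.0, 0.001]]
ft_force: [0.7, 0.3, -0.3]
grip_width: 0.0
```

```bash
python3 look.py w11
```

```text
[0.5801 0.1092 0.0615] [ 0.69  0.33 -0.29] 9.325
```

View pics/w11.png

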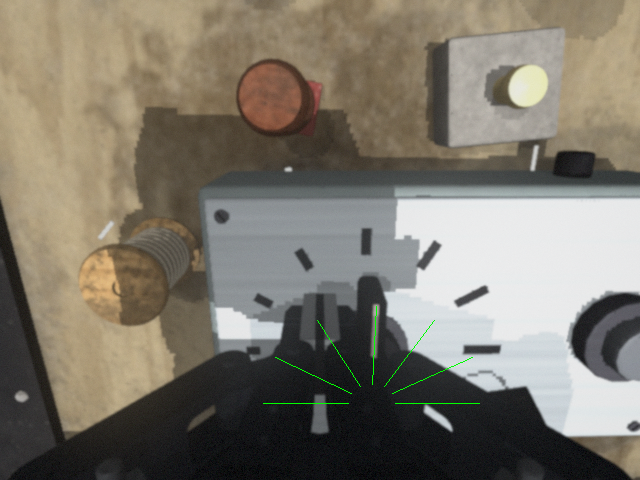

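Call:
carry_out([
  [[0.003,0,0.003],[0,0,0],0],
  [[0.003,0,0.002],[0,0,0],0],
  [[0.003,0,0.002],[0,0,0],0],
])

```text
time_s: 9.75
position: [0.5859, 0.1013, 0.0611]
tool_rot: [[0.0, -0.002, 1.0], [-1.0, 0.001, 0.0], [-0.001, -1.0, -0.002]]
ft_force: [-2.0, 3.9, -0.3]
grip_width: 0.0
```

Call:
carry_out([
  [[0.0025,0,0],[0,0,0],0],
])

```text
time_s: 9.88
position: [0.5864, 0.0984, 0.0612]
tool_rot: [[0.0, -0.001, 1.0], [-1.0, 0.001, 0.0], [-0.001, -1.0, -0.001]]
ft_force: [-1.4, 3.1, -0.8]
grip_width: -0.0001
```

Call:
carry_out([
  [[0.002,0,0],[0,0,0],0],
])

```text
time_s: 10.0
position: [0.5867, 0.096, 0.0614]
tool_rot: [[0.0, 0.0, 1.0], [-1.0, -0.0, 0.0], [0.0, -1.0, 0.0]]
ft_force: [-0.1, 1.3, -0.7]
grip_width: 0.0
```

```bash
python3 look.py w12
```

```text
[0.5867 0.096  0.0614] [-0.12  1.32 -0.7 ] 10.0
```

View pics/w12.png

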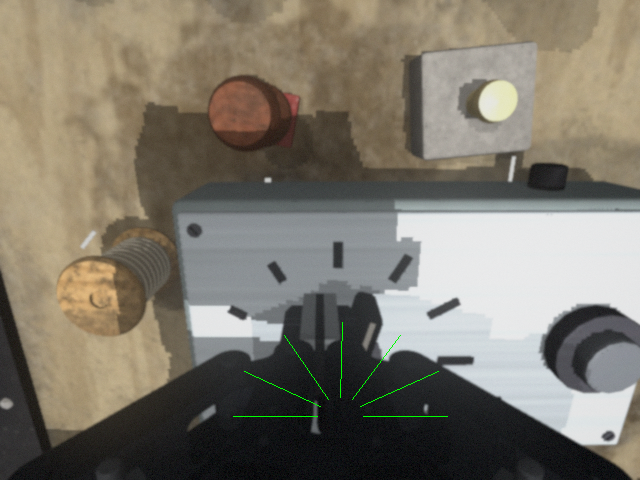

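Call:
carry_out([
  [[0.002,0,0],[0,0,0],0],
])

```text
time_s: 10.18
position: [0.5869, 0.0938, 0.0616]
tool_rot: [[-0.0, 0.001, 1.0], [-1.0, -0.0, -0.0], [0.0, -1.0, 0.001]]
ft_force: [0.3, 1.2, 0.9]
grip_width: -0.0
```

Call:
carry_out([
  [[0,0,0],[0,0,0],0],
])

```text
time_s: 10.3
position: [0.5869, 0.0938, 0.0615]
tool_rot: [[-0.0, 0.0, 1.0], [-1.0, -0.0, -0.0], [0.0, -1.0, 0.0]]
ft_force: [0.2, -0.6, -0.0]
grip_width: 0.0001
```

```bash
python3 look.py w13
```

```text
[0.5869 0.0938 0.0615] [ 0.19 -0.62 -0.03] 10.3
```

View pics/w13.png

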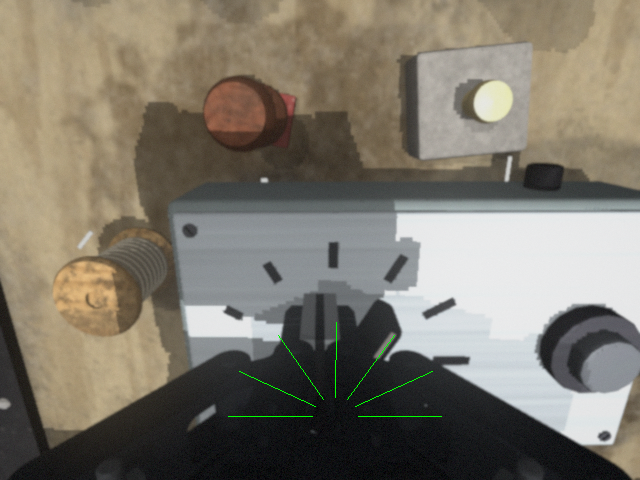

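Call:
carry_out([
  [[-0.008,0,0.004],[0,0,0],0],
  [[0,-0.03,0],[0,0,0],0],
  [[0,-0.04,0],[0,0,0],0],
  [[0.046,0,-0.012],[0,0,0],0],
  [[0.05,0,-0.012],[0,0,0],0],
  [[0.048,0,-0.0114],[0,0,0],0],
  [[0,0,0],[0,0,0],0],
])

```text
time_s: 11.22
position: [0.5551, -0.0442, 0.1316]
tool_rot: [[-0.004, 0.0, 1.0], [-1.0, -0.0, -0.004], [0.0, -1.0, 0.0]]
ft_force: [-1.0, 1.0, -0.4]
grip_width: 0.0003
```

```bash
python3 look.py w14; python3 - <<'E'
from h import *
from rig import env
o=env.observe(); t=o["position"]+[0,0,.028]
a=[]
for n in("side","scene"):
    p=env.get_image(n); im=np.ascontiguousarray(p["image"][:,:,::-1])
    c=proj(p,[[.5555,-.042,.092]])[0]; x,y=int(c[0]-45),int(c[1]-60)
    print(n,proj(p,t),c)
    b=cv2.resize(im[y:y+90,x:x+66],None,fx=6,fy=6,interpolation=cv2.INTER_CUBIC)
    for P in (t,[.5555,-.042,.092]): cv2.circle(b,tuple(int(v) for v in (proj(p,P)[0]-[x,y])*6),4,(0,255,0),1)
    a.append(b)
cv2.imwrite("pics/s14.png",np.hstack(a))
E
```

```text
[ 0.5551 -0.0442  0.1316] [-1.02  1.01 -0.38] 11.225
side [[304.76571439 191.83713088]] [305.59983508 224.4628488 ]
scene [[340.53090408 190.84159576]] [339.33684108 223.05716456]
```

View pics/w14.png

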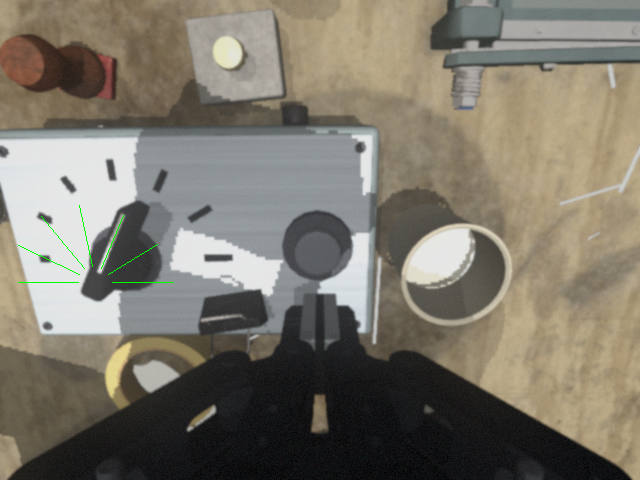

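View pics/s14.png

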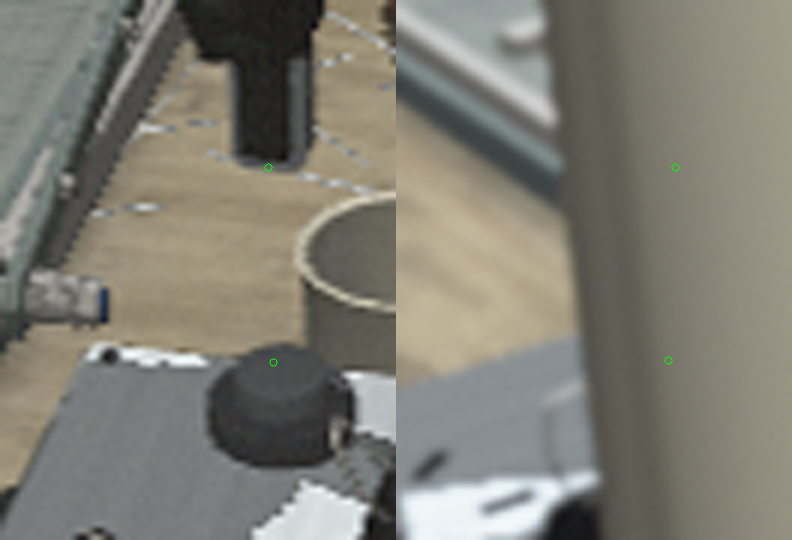

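Call:
carry_out([
  [[0,0.03,0.001],[0,0,0],0],
  [[0,0.026,0],[0,0,0],0],
  [[0,0.004,0],[0,0,0],0],
  [[0,0.002,0],[0,0,0],0],
  [[0,0,0],[0,0,0],0],
])

```text
time_s: 12.0
position: [0.5568, -0.0416, 0.0703]
tool_rot: [[0.0, 0.002, 1.0], [-1.0, -0.0, 0.0], [0.0, -1.0, 0.002]]
ft_force: [1.3, -1.2, 0.5]
grip_width: -0.0003
```

Call:
carry_out([
  [[0,0.002,0],[0,0,0],0],
  [[0,0.001,0],[0,0,0],0],
])

```text
time_s: 12.25
position: [0.5563, -0.0419, 0.0667]
tool_rot: [[-0.0, 0.0, 1.0], [-1.0, -0.0, -0.0], [0.0, -1.0, 0.0]]
ft_force: [0.3, 0.1, 0.2]
grip_width: 0.0004
```

Call:
carry_out([
  [[0,0.002,0],[0,0,0],0],
])

```text
time_s: 12.38
position: [0.5563, -0.0419, 0.0645]
tool_rot: [[-0.0, 0.0, 1.0], [-1.0, -0.0, -0.0], [0.0, -1.0, 0.0]]
ft_force: [0.5, -0.2, -0.6]
grip_width: -0.0002
```

Call:
carry_out([
  [[0,0.001,0],[0,0,0],0],
])

```text
time_s: 12.5
position: [0.5562, -0.0419, 0.0633]
tool_rot: [[-0.0, -0.0, 1.0], [-1.0, 0.0, -0.0], [-0.0, -1.0, -0.0]]
ft_force: [0.5, -0.2, 0.0]
grip_width: -0.0001
```

Call:
carry_out([
  [[0,0.0015,0],[0,0,0],0],
])

```text
time_s: 12.62
position: [0.5563, -0.0419, 0.0619]
tool_rot: [[-0.0, 0.0, 1.0], [-1.0, -0.0, -0.0], [0.0, -1.0, 0.0]]
ft_force: [-0.3, 1.1, -0.2]
grip_width: -0.0001
```

Call:
carry_out([
  [[0,0.0015,0],[0,0,0],0],
])

```text
time_s: 12.75
position: [0.5562, -0.0418, 0.0603]
tool_rot: [[0.0, -0.0, 1.0], [-1.0, 0.0, 0.0], [-0.0, -1.0, -0.0]]
ft_force: [0.3, 0.4, -0.1]
grip_width: -0.0002
```

Call:
carry_out([
  [[0,0.0015,0],[0,0,0],0],
])

```text
time_s: 12.88
position: [0.5563, -0.0419, 0.0589]
tool_rot: [[-0.0, 0.0, 1.0], [-1.0, -0.0, -0.0], [0.0, -1.0, 0.0]]
ft_force: [0.4, -0.2, 1.4]
grip_width: -0.0
```

```bash
python3 - <<'E'
from h import *
from rig import env
o=env.observe(); print(o["position"],o["ft_force"]); t=o["position"]+[0,0,.028]
p=env.get_image("side"); im=np.ascontiguousarray(p["image"][:,:,::-1])
x,y=260,180
b=cv2.resize(im[y:y+80,x:x+100],None,fx=7,fy=7,interpolation=cv2.INTER_CUBIC)
for P in (t,[.5565,-.042,.092]): cv2.circle(b,tuple(int(v) for v in (proj(p,P)[0]-[x,y])*7),4,(0,255,0),1)
cv2.imwrite("pics/s15.png",b)
E
```

```text
[ 0.55626901 -0.0418786   0.05887731] [ 0.40137107 -0.23911638  1.43464605]
```

View pics/s15.png

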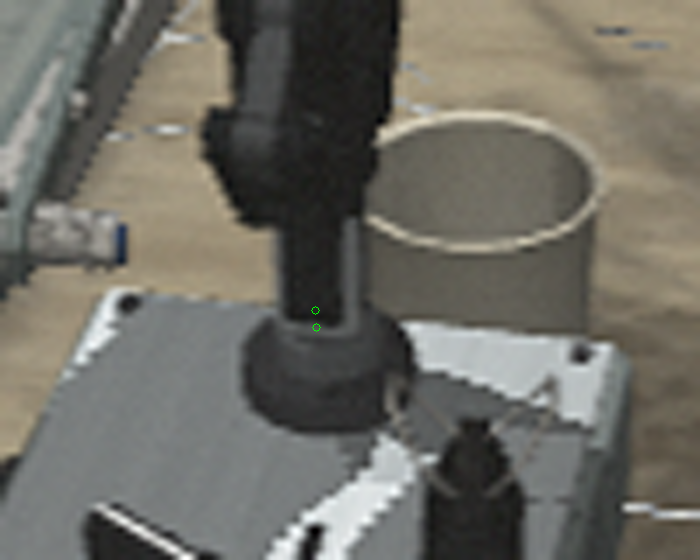

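Call:
carry_out([
  [[0,0.0015,0],[0,0,0],0],
])

```text
time_s: 13.05
position: [0.5563, -0.0418, 0.0575]
tool_rot: [[0.0, 0.0, 1.0], [-1.0, -0.0, 0.0], [0.0, -1.0, 0.0]]
ft_force: [-0.9, 0.9, 1.3]
grip_width: -0.0004
```

Call:
carry_out([
  [[0,0.0015,0],[0,0,0],0],
])

```text
time_s: 13.18
position: [0.5563, -0.0419, 0.056]
tool_rot: [[0.0, 0.0, 1.0], [-1.0, -0.0, 0.0], [0.0, -1.0, 0.0]]
ft_force: [0.1, -0.2, 4.0]
grip_width: 0.0
```

Call:
carry_out([
  [[0,0.0015,0],[0,0,0],0],
])

```text
time_s: 13.3
position: [0.5563, -0.0418, 0.0545]
tool_rot: [[0.0, 0.0, 1.0], [-1.0, -0.0, 0.0], [0.0, -1.0, 0.0]]
ft_force: [-1.0, -0.4, 3.3]
grip_width: 0.0
```

Call:
carry_out([
  [[0,0.001,0],[0,0,0],0],
])

```text
time_s: 13.42
position: [0.5563, -0.0419, 0.0535]
tool_rot: [[-0.0, 0.0, 1.0], [-1.0, -0.0, -0.0], [0.0, -1.0, 0.0]]
ft_force: [-1.4, 0.8, 5.1]
grip_width: -0.0001
```

Call:
carry_out([
  [[0,0.001,0],[0,0,0],0],
])

```text
time_s: 13.55
position: [0.5564, -0.0419, 0.053]
tool_rot: [[0.0, 0.001, 1.0], [-1.0, -0.0, 0.0], [0.0, -1.0, 0.001]]
ft_force: [-3.3, 0.4, 15.0]
grip_width: -0.0
```

Call:
carry_out([
  [[0,0,0],[0,0,0],0],
])

```text
time_s: 13.68
position: [0.5563, -0.0419, 0.0531]
tool_rot: [[0.0, 0.001, 1.0], [-1.0, -0.0, 0.0], [0.0, -1.0, 0.001]]
ft_force: [-2.6, 1.4, 8.3]
grip_width: -0.0
```

Call:
carry_out([
  [[0,-0.01,0],[0,0,0],0],
  [[0,-0.03,0],[0,0,0],0],
  [[0,-0.05,0],[0,0,0],0],
  [[0,-0.04,-0.03],[0,0,0],0],
  [[0,0,-0.03],[0,0,0],0],
  [[0,0,0],[0,0,0],0],
  [[0,0,0],[0,0,0],0],
])

```text
time_s: 14.55
position: [0.4967, -0.042, 0.1823]
tool_rot: [[-0.0, -0.0, 1.0], [-1.0, 0.0, -0.0], [-0.0, -1.0, -0.0]]
ft_force: [0.1, -0.2, -0.3]
grip_width: 0.0005
```

```bash
python3 look.py w16; python3 - <<'E'
from h import *
from rig import env
p=env.get_image("side"); cv2.imwrite("pics/s16.png",cv2.resize(p["image"][195:365,210:410,::-1],None,fx=3.5,fy=3.5,interpolation=cv2.INTER_CUBIC))
E
```

```text
[ 0.4967 -0.042   0.1823] [ 0.05 -0.24 -0.27] 14.55
```

View pics/w16.png

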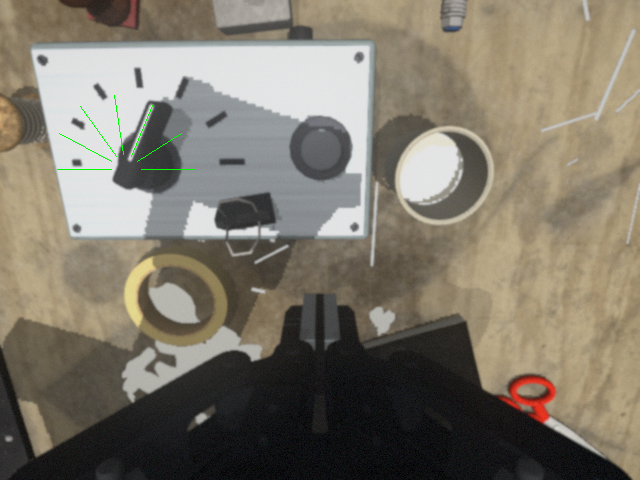

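View pics/s16.png

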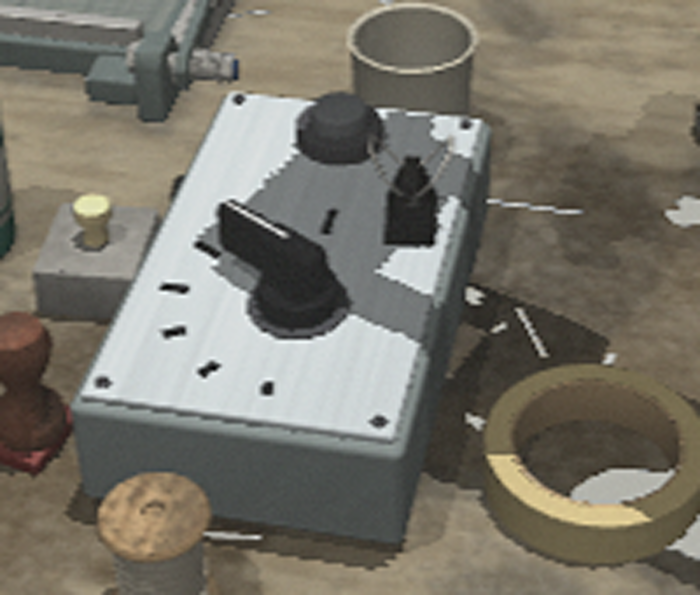

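The white line lies on the 120° overlay, with its tip at bar 5. The button is back up and everything else stands where it was.

```bash
python3 - <<'E'
from rig import env
print(env.close_job())
E
```

```text
the job is handed in; nothing more can be done
None
```

The selector rests in position 5, and the start button was then pressed fully down and let come back up. I handed the job in at about 14.6 s.

- **Selector:** I pushed the handle round clockwise with the shut fingertips, click by click, at about 5 N at most. The last wrist picture showed its white line on the 120° mark, at the fifth bar.
- **Button:** Force began at a TCP height of about 0.059 m and climbed to 15 N at 0.053 m, which matches the full 6 mm travel. The last pictures looked like the button was back up.
- **Surroundings:** The arm ended clear of everything, with the force reading near zero. By eye, the other things in view looked unmoved.

Checks that disagreed:
- **Fingertip height:** In the pictures the real fingertip sits about 28 mm above the reported TCP. My first push therefore passed over the handle without touching it; I corrected the height and tried again.
- **Starting angle:** The handle first looked to be at about 14°, between positions 1 and 2, although it should start in a position. Every later rest matched the scale bars.

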